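# Complete the bottle cartons

## Robot

A 6-joint arm with a two-finger parallel gripper is mounted at the origin on the work surface. World frame = base frame: x ahead of the robot, y to its left, z up, the work surface at z = 0. Lengths are in m, angles in rad, forces in N, time in s.
With the tool pointing down it reaches from about 0.25 to 0.725 m from the base axis. Payload 4 kg.
Tool frame: the origin (TCP) lies where the fingers leave the gripper's body, on its centre line; the fingertips stand 73 mm ahead of it and the grasp point (between the pads) lies 54 mm ahead of it (bot.tips_ahead is the z of the fingertips in the tool frame, in m); z points along the fingers, y is the direction in which the jaws open and shut (so a half turn about z gives the same grasp; the last joint's range is limited). The gripper opens to 85 mm and grips with 20 to 120 N. Pads are 22 mm wide; open, the fingers measure 114 mm over their backs; the gripper's body (76 mm by 85 mm) begins 54 mm behind the grasp point. The pads swing forward as they close: fully open they stand 13 mm farther back than shut.
Start: joints at [-1.159, 0.241, 0.005, 1.335, 0, 1.571], TCP at [0.2, -0.458, 0.304] pointing down, gripper open.
Joint ranges: [-2.72, 2.72], [-1.05, 1.87], [-1.09, 1.28], [-1.99, 2.15], [-1.42, 1.44], [-3.14, 3.14]. Speed limits (rad/s): [2.79, 2.79, 3.14, 3.14, 3.14, 3.14].

## Interface

Orientations are given as a unit quaternion [x, y, z, w].
In Python, from workcell import readout, camera, get_calibration, order, bot gives the robot as it stands.
- The arm moves only by the tool send_rows, never from a script. Its argument "moves" is a list of rows, each a list of 3 entries, a list of its own where there are three numbers: the shift along the tool's x, y, z in mm, then the turn, a rotation vector about the tool's x, y, z in rad, then the finger opening in mm, from 0 to 85.4. In form: [[[dx, dy, dz], [ax, ay, az], grip], ...]. A call has 1 to 12 rows; each row is the pose to reach, as a shift and turn from the pose measured when the call began, along the tool's axes at that moment; what a row does not reach only later rows make up. A row lasts 1/12 s, in which the tool goes at most 41.7 mm and 7.16 degrees, less where a joint would pass 70% of its speed; a pose out of reach is approached as far as the arm can. A call with a gripper value outside its range is refused whole. The fingers move at their own pace and stop on an object; the grip force is fixed at half the most. Time passes only in rows, so rows that repeat a pose let the fingers close. It gives the time, the measured TCP pose, the force and the opening at its end, in the units of the state.
- readout.get_obs(): the state, without advancing time (a new reading comes with each control period).
- camera(name): name is "scene" or "side" or "wrist"; returns the picture (400x640x3 uint8, red, green, blue); there is no depth.
- get_calibration(name): a dict with "fx", "fy", "cx", "cy" (pixels), "k1" (the pictures are not rectified: a ray, as slopes to the right and down, at radius r is drawn at 1 + k1 r^2 times it, then the intrinsics apply), "R" (3x3) and "t" (3): a world point X has camera coordinates R X + t. Camera axes: x right, y down, z forward; pixel columns grow to the right and rows downward; lengths in m; the calibration is good to about 2 mm. A picture is of the moment at which its call begins: read the wrist's pose just before it. get_calibration takes no time and is no camera call; for the wrist camera it gives the pose at the moment of the call.
- order.job_done(): hands the job in, once; it reports no verdict.
The state is a dict: "clock": time; "joint_pos": joint angles; "joint_vel": joint speeds; "tau": joint torques, N m; "eef_pos": TCP position; "tool_rot": TCP orientation; "ft_force": force on the tool from outside, world axes, zero at the start; "ft_torque": the same for the moment, N m; "grip_width": finger opening in m.
Only numpy, scipy, OpenCV 4.12 (cv2) and the standard library are available. Lean on these libraries where they do the work, as an engineer would, in place of code of your own. Each camera call takes 0.05 s, during which the arm holds its last target. There are 200 camera calls.

## Task

Four loose bottles stand on the table, and each of the four open cartons holds bottles of one shape and has one empty cell. Put each loose bottle into the empty cell of the carton that holds bottles of its own shape, standing upright on the carton's floor and let go. Do not drop or tip over any bottle, and leave the preserve jar where it stands.

Things in the scene. Friction and masses are not known exactly. Their poses are not given: they have to be found in the camera images.
- slim_mid (a point): Loose slim bottle, brown glass, paper label, upright on the table: body round and slender, 46 mm in diameter, with long sloping shoulders; 152 mm tall, the top 42 mm a straight round neck in a black capsule, 27 mm in diameter, to grip from above. Point: the bottle's centre, 76 mm above its underside; z axis up.
- stout_mid (a point): Loose stout bottle, brown glass, paper label, upright on the table: body round and broad, 62 mm in diameter, with short shoulders; 136 mm tall, the top 42 mm a straight round neck in a black capsule, 27 mm in diameter, to grip from above. Point: the bottle's centre, 68 mm above its underside; z axis up.
- square_mid (a point): Loose square bottle, brown glass, paper label, upright on the table: body square in plan with rounded corners, 54 x 54 mm, sides along its x and y; 142 mm tall, the top 42 mm a straight round neck in a black capsule, 27 mm in diameter, to grip from above. Point: the bottle's centre, 71 mm above its underside; z axis up.
- flask_mid (a point): Loose flask bottle, brown glass, paper label, upright on the table: body flat like a hip flask, 76 mm wide along its x, 36 mm thick along its y; 148 mm tall, the top 42 mm a straight round neck in a black capsule, 27 mm in diameter, to grip from above. Point: the bottle's centre, 74 mm above its underside; z axis up.
- slim_carton_cell (a point): Empty cell of the low cardboard carton of round slender bottles (fixed, walls 66 mm high, 2 x 2 cells, three filled; outside 133 x 133 mm; bottles in it do not move). The cell is the front one at its (-x, +y) corner, 61 x 61 mm inside. Point: centre of the cell's floor, 4 mm above the table; axes along the carton's walls, x roughly away from the robot (turned up to 0.2 rad), z up.
- stout_carton_cell (a point): Empty cell of the low cardboard carton of round broad bottles (fixed, walls 66 mm high, 2 x 2 cells, three filled; outside 165 x 165 mm; bottles in it do not move). The cell is the front one at its (-x, -y) corner, 77 x 77 mm inside. Point: centre of the cell's floor, 4 mm above the table; axes along the carton's walls, x roughly away from the robot (turned up to 0.2 rad), z up.
- square_carton_cell (a point): Empty cell of the low cardboard carton of square bottles (fixed, walls 66 mm high, 2 x 2 cells, three filled; outside 151 x 151 mm; bottles in it do not move). The cell is the front one at its (-x, -y) corner, 70 x 70 mm inside. Point: centre of the cell's floor, 4 mm above the table; axes along the carton's walls, x roughly away from the robot (turned up to 0.2 rad), z up.
- flask_carton_cell (a point): Empty cell of the low cardboard carton of flat flask-shaped bottles (fixed, walls 66 mm high, three cells along its y, two filled; outside 100 x 170 mm; bottles in it do not move). The cell is the end one on its +y side, 92 mm along x, 52 mm along y inside. Point: centre of the cell's floor, 4 mm above the table; axes along the carton's walls, x roughly away from the robot (turned up to 0.2 rad), z up.
- jar_mid (a point): A preserve jar, greenish glass with a steel lid and a paper label, 59 mm in diameter and 80 mm tall, standing loose among the bottles; it is not to be moved. This point is its centre, 40 mm above its underside.

How it is judged:
By the outcome, as a careful person would: the job done as asked, in the order asked, and still so for the second after the job is handed in, with the robot touching nothing.
It also fails if it takes over 131 s, if anything falls off the work surface, if the arm or the gripper's body presses on something with over 40 N, if the wrist force passes 120 N, or if a joint passes its speed limit or range.

## Working session

There is one attempt and no reset: what is moved stays moved. The work goes in short steps, Python scripts to look and compute and a tool call to move; the robot and the scene stay as the last step left them, time stands still between calls to the robot, and variables do not carry over. Pictures are saved under pics/ and viewed, about 12 in all and at most 16, crops included, and the job is handed in when it is done.

Besides the shell and the picture viewer there is one more tool, called by a JSON object that holds its "api" and its "payload". send_rows: Moves the arm, as the interface text tells. Its arguments: {"type":"object","properties":{"moves":{"type":"array","items":{"type":"array"}}},"required":["moves"]}

```bash
mkdir -p pics; ls; python3 - <<'E'
from workcell import readout,camera,get_calibration
import cv2,numpy as np
o=readout.get_obs();print(o)
for n in("scene","side","wrist"):
    c=get_calibration(n);print(n,{k:np.round(v,4).tolist() for k,v in c.items()})
    if n!="wrist": cv2.imwrite(f"pics/{n}0.png",cv2.cvtColor(camera(n),cv2.COLOR_RGB2BGR))
E
```

```text
pics
{'clock': 0.0, 'joint_pos': array([-1.15898657e+00,  2.41391653e-01,  3.70711013e-03,  1.33517544e+00,
        3.00943533e-05,  1.57082441e+00]), 'joint_vel': array([ 4.10748548e-04,  4.60640838e-04,  1.74310125e-03,  3.59406807e-05,
        3.41484163e-05, -2.68677024e-04]), 'tau': array([-1.59419356e-03, -3.72320652e+01,  2.52406311e+01,  1.70013722e-02,
        4.36813423e-06, -3.19273397e-06]), 'eef_pos': array([ 0.19994813, -0.45775555,  0.3030169 ]), 'tool_rot': array([ 9.78878733e-01,  2.04439138e-01, -1.96245351e-04, -1.01310623e-03]), 'ft_force': array([-0.17716121,  0.55260357, -0.49536839]), 'ft_torque': array([-0.04262049,  0.01459897, -0.03490563]), 'grip_width': 0.08573150657638509}
scene {'fx': 408.63, 'fy': 408.63, 'cx': 317.1145, 'cy': 201.4338, 'k1': -0.0552, 'R': [[-0.076, 0.9971, 0.0003], [0.5796, 0.0444, -0.8137], [-0.8114, -0.0616, -0.5813]], 't': [0.0258, -0.252, 1.4436]}
side {'fx': 384.9899, 'fy': 384.9899, 'cx': 314.6352, 'cy': 204.343, 'k1': -0.0211, 'R': [[-0.9657, -0.2596, -0.0106], [-0.1356, 0.5381, -0.8319], [0.2216, -0.8019, -0.5548]], 't': [0.5065, 0.1186, 0.9241]}
wrist {'fx': 275.7844, 'fy': 275.7844, 'cx': 323.7944, 'cy': 201.1308, 'k1': -0.0289, 'R': [[0.3998, -0.9166, -0.0012], [-0.8803, -0.3843, 0.2783], [-0.2555, -0.1102, -0.9605]], 't': [-0.4999, -0.0359, 0.3786]}
```

View pics/scene0.png

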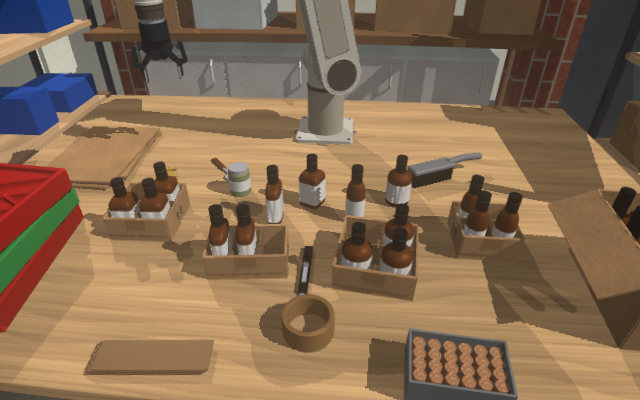

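View pics/side0.png

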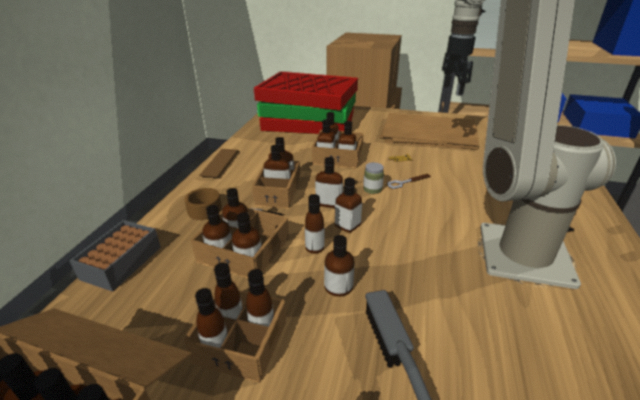

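The scene view shows four loose bottles at about (273,195), (312,182), (356,192) and (399,182), with the jar at (239,180). The cartons are at about (150,205), (247,250), (375,265) and (485,230). I'll enlarge it to tell the shapes apart and pick pixels.

```bash
python3 - <<'E'
import cv2
i=cv2.imread("pics/scene0.png")
def crop(n,x0,y0,x1,y1,s):
    c=cv2.resize(i[y0:y1,x0:x1],None,fx=s,fy=s,interpolation=cv2.INTER_CUBIC)
    for x in range((x0+19)//20*20,x1,20): cv2.line(c,((x-x0)*s,0),((x-x0)*s,6),(0,255,255),1);cv2.putText(c,str(x),((x-x0)*s-10,18),0,.4,(0,0,255))
    for y in range((y0+19)//20*20,y1,20): cv2.line(c,(0,(y-y0)*s),(6,(y-y0)*s),(0,255,255),1);cv2.putText(c,str(y),(8,(y-y0)*s+4),0,.4,(0,0,255))
    cv2.imwrite(n,c)
crop("pics/c1.png",100,145,300,290,4)
crop("pics/c2.png",290,145,530,305,3)
E
```

```text
(no output)
```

View pics/c1.png

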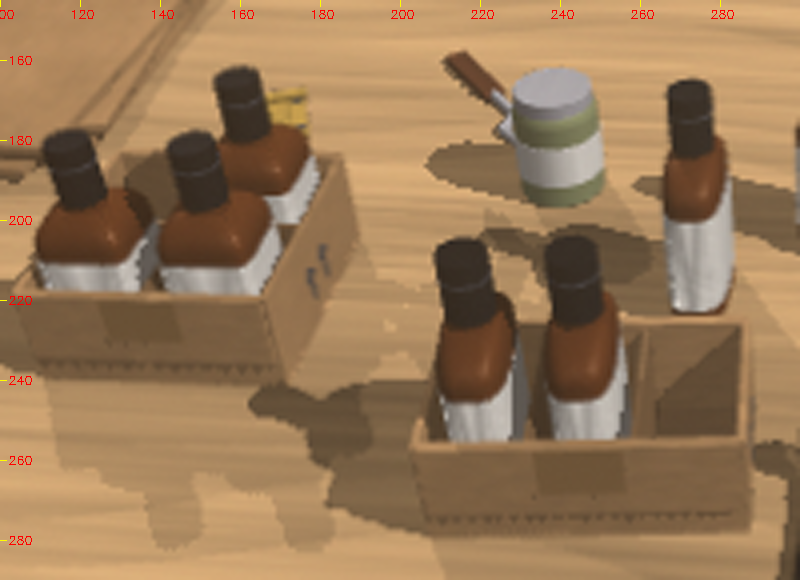

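View pics/c2.png

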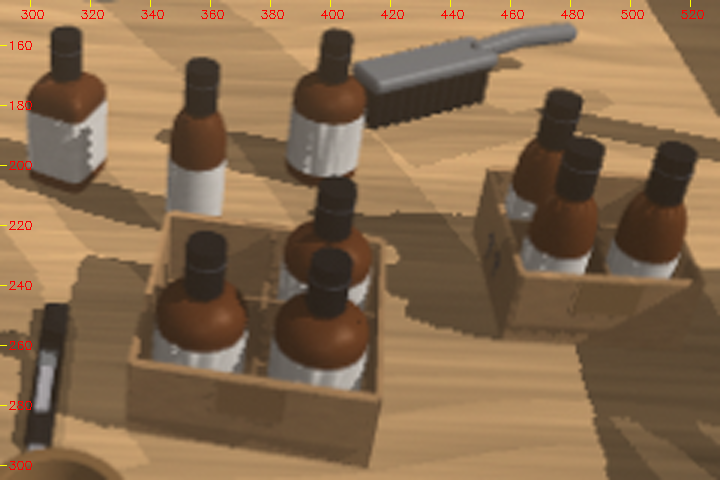

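```bash
cat >h.py <<'E'
from workcell import readout,camera,get_calibration
import cv2,numpy as np
from scipy.optimize import least_squares
from scipy.spatial.transform import Rotation as Ro
def proj(c,X):
    p=np.atleast_2d(X)@np.array(c["R"]).T+np.array(c["t"]); s=p[:,:2]/p[:,2:]
    s=s*(1+c["k1"]*(s**2).sum(1,keepdims=True)); return s*[c["fx"],c["fy"]]+[c["cx"],c["cy"]]
def unproj(c,uv,z):
    uv=np.array(uv,float); d=(uv-[c["cx"],c["cy"]])/[c["fx"],c["fy"]]; s=d.copy()
    for _ in range(20): s=d/(1+c["k1"]*(s@s))
    R=np.array(c["R"]);o=-R.T@c["t"];r=R.T@np.array([s[0],s[1],1]); return (o+r*(z-o[2])/r[2])
def fit(obs,x0):  # obs: list of (cam, localXYZ, uv) -> x,y,th
    def f(p):
        T=Ro.from_euler('z',p[2]).as_matrix()
        return np.concatenate([(proj(c,T@np.array(l)+[p[0],p[1],0])[0]-uv) for c,l,uv in obs])
    r=least_squares(f,x0,loss='soft_l1');return r.x,f(r.x).reshape(-1,2)
def save(n,img,scale=1): cv2.imwrite(n,cv2.cvtColor(cv2.resize(img,None,fx=scale,fy=scale,interpolation=cv2.INTER_CUBIC),cv2.COLOR_RGB2BGR))
E
cat >m1.py <<'E'
from h import *
c=get_calibration("scene")
for n,uv,z in[("flask",(272.5,166.5),.148),("square",(312,155.7),.142),("slim",(357.7,166.3),.152),("stout",(402.3,156.7),.136),("jar",(238,166.5),.08)]:
    print(n,unproj(c,uv,z).round(4))
def cart(n,hx,hy,corn,necks,h,cell,x0):
    o=[(c,(sx*hx,sy*hy,.066),uv) for sx,sy,uv in corn]+[(c,(lx,ly,h+.004),uv) for lx,ly,uv in necks]
    p,r=fit(o,x0);print(n,p.round(4),"cell",(p[:2]+Ro.from_euler('z',p[2]).as_matrix()[:2,:2]@cell).round(4),"res",np.abs(r).max().round(2), r.round(1).tolist())
a=.0737/2
cart("square",.0755,.0755,[(1,-1,(103.7,217.5)),(1,1,(166.7,219.2)),(-1,1,(185.5,183.7))],[(a,-a,(117,179.2)),(a,a,(148.2,179.5)),(-a,a,(159.5,163.7))],.142,(-a,-a),(.5,-.35,0))
cart("flask",.05,.085,[(1,-1,(203.7,255.7)),(1,1,(286.2,255)),(-1,1,(286.2,225.5))],[(0,-.0555,(215.7,207)),(0,0,(243,206.2))],.148,(0,.0555),(.6,-.15,0))
a=.0807/2
cart("stout",.0825,.0825,[(1,-1,(334,265.7)),(1,1,(416.7,278.3)),(-1,1,(417.7,226)),(-1,-1,(346,216))],[(a,-a,(359,224.3)),(a,a,(400,230.7)),(-a,a,(402.3,206.7))],.136,(-a,-a),(.6,.1,0))
a=.0647/2
cart("slim",.0665,.0665,[(1,-1,(464.3,236)),(1,1,(520.7,238.3)),(-1,-1,(453.3,202.3))],[(-a,-a,(477.7,177.3)),(a,-a,(485,193.3)),(a,a,(515,194.7))],.152,(-a,a),(.5,.35,0))
E
python3 m1.py
```

```text
flask [ 0.5093 -0.0912  0.148 ]
square [ 0.4406 -0.0049  0.142 ]
slim [0.5001 0.1062 0.152 ]
stout [0.4172 0.2182 0.136 ]
jar [ 0.4028 -0.206   0.08  ]
square [ 0.5491 -0.3993  0.0428] cell [ 0.5139 -0.4377] res 0.79 [[-0.6, 0.1], [0.2, -0.1], [0.8, -0.8], [-0.4, 0.2], [0.0, 0.4], [0.1, -0.4]]
flask [ 0.6754 -0.1228  0.0957] cell [ 0.6701 -0.0676] res 2.1 [[-1.2, 0.2], [0.3, 0.0], [2.1, -1.4], [-0.4, -0.1], [0.0, 0.4]]
stout [ 0.669   0.1527 -0.1375] cell [0.6235 0.1183] res 2.05 [[-2.0, -0.4], [0.5, -0.2], [0.9, -1.1], [-0.8, -0.7], [-0.6, 1.3], [0.7, 0.6], [0.4, -0.1]]
slim [0.5639 0.4039 0.001 ] cell [0.5315 0.4362] res 4.43 [[-1.1, 0.1], [4.4, 0.6], [-1.9, -1.9], [-0.2, -0.4], [0.0, 0.1], [1.0, 0.0]]
```

```bash
cat >>h.py <<'E'
def plan(x,y,z,yaw):
    o=readout.get_obs();Rc=Ro.from_quat(o["tool_rot"]);Rt=Ro.from_euler('z',yaw)*Ro.from_euler('x',np.pi)
    print("mm",(Rc.inv().apply(np.array([x,y,z])-o["eef_pos"])*1000).round(1),"rv",(Rc.inv()*Rt).as_rotvec().round(3))
def st():
    o=readout.get_obs();m=Ro.from_quat(o["tool_rot"]).as_matrix()
    print("t",round(o["clock"],2),"p",o["eef_pos"].round(4),"yaw",np.arctan2(m[1,0],m[0,0]).round(3),"zdir",m[:,2].round(3),"F",o["ft_force"].round(1),"g",round(o["grip_width"]*1000,1),"q",o["joint_pos"].round(2))
E
python3 -c "
from h import *
plan(.42,.06,.42,0)"
```

```text
mm [ 408.9 -386.7 -116.2] rv [-0.002  0.     0.412]
```

{"api": "send_rows", "payload": {"moves": [[[0,0,-60],[0,0,0],85],[[35,-30,-116],[0,0,0.1],85],[[409,-387,-116],[0,0,0.412],85],[[409,-387,-116],[0,0,0.412],85],[[409,-387,-116],[0,0,0.412],85],[[409,-387,-116],[0,0,0.412],85],[[409,-387,-116],[0,0,0.412],85],[[409,-387,-116],[0,0,0.412],85],[[409,-387,-116],[0,0,0.412],85],[[409,-387,-116],[0,0,0.412],85],[[409,-387,-116],[0,0,0.412],85],[[409,-387,-116],[0,0,0.412],85]]}}

```text
clock: 1.1
eef_pos: [0.3691, -0.0582, 0.4105]
tool_rot: [1.0, -0.0, -0.0, -0.001]
ft_force: [1.1, -1.3, 0.6]
grip_width: 0.085
```

```bash
python3 -c "
from h import *
st();plan(.42,.06,.42,0)"
```

```text
t 1.1 p [ 0.3691 -0.0582  0.4105] yaw -0.0 zdir [-0.001  0.002 -1.   ] F [ 1.1 -1.3  0.6] g 85.0 q [-0.16 -0.04 -0.03  1.57  0.    2.98]
mm [  50.8 -118.2   -9.4] rv [-0.002  0.001 -0.   ]
```

{"api": "send_rows", "payload": {"moves": [[[80,0,-50],[0,0,0.03],85],[[100,0,-50],[0,0,0.03],85],[[100,0,-50],[0,0,0.03],85],[[100,0,-50],[0,0,0.03],85],[[100,0,-50],[0,0,0.03],85]]}}

```text
clock: 1.52
eef_pos: [0.4703, -0.058, 0.4593]
tool_rot: [1.0, -0.015, -0.001, -0.001]
ft_force: [-0.1, 0.3, -0.1]
grip_width: 0.085
```

```bash
python3 -c "
from h import *
import pickle
st();c=get_calibration('wrist');i=camera('wrist');pickle.dump((c,i),open('w1.pkl','wb'));save('pics/w1.png',i,1.25)"
```

```text
t 1.52 p [ 0.4703 -0.058   0.4593] yaw -0.029 zdir [-0.003  0.002 -1.   ] F [-0.1  0.3 -0.1] g 85.0 q [-0.12  0.18  0.33  1.72  0.    3.05]
```

View pics/w1.png

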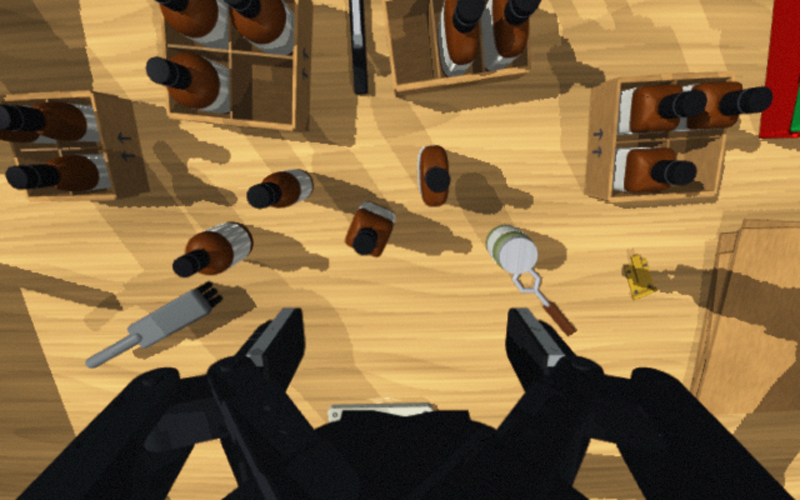

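```bash
python3 - <<'E'
import pickle,cv2
c,i=pickle.load(open('w1.pkl','rb'));i=cv2.cvtColor(i,cv2.COLOR_RGB2BGR)
s=2.5
for n,x0 in(("a",0),("b",290)):
    k=cv2.resize(i[0:225,x0:x0+320],None,fx=s,fy=s,interpolation=cv2.INTER_CUBIC)
    for x in range(x0,x0+320,20): cv2.putText(k,str(x),(int((x-x0)*s),10),0,.35,(255,0,0));cv2.line(k,(int((x-x0)*s),0),(int((x-x0)*s),5),(0,0,255))
    for y in range(0,225,20): cv2.putText(k,str(y),(6,int(y*s)),0,.35,(255,0,0));cv2.line(k,(0,int(y*s)),(5,int(y*s)),(0,0,255))
    cv2.imwrite(f"pics/w1{n}.png",k)
E
```

```text
(no output)
```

View pics/w1a.png

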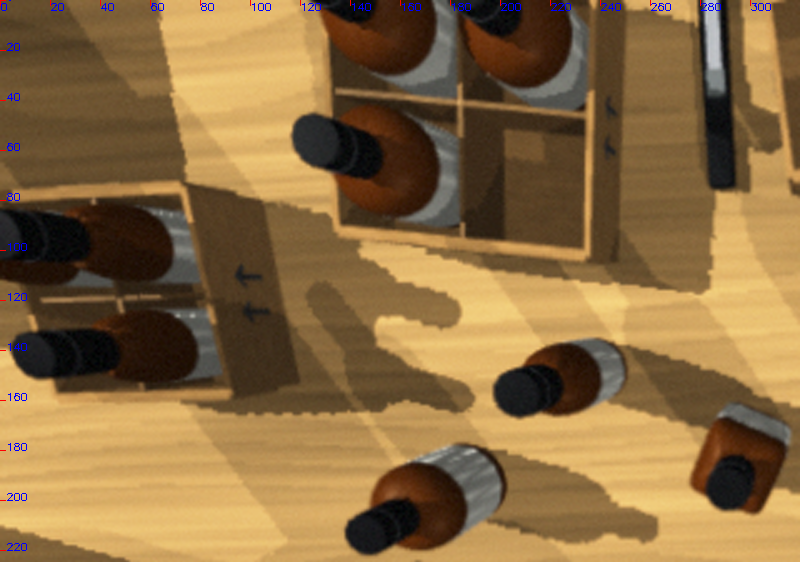

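View pics/w1b.png

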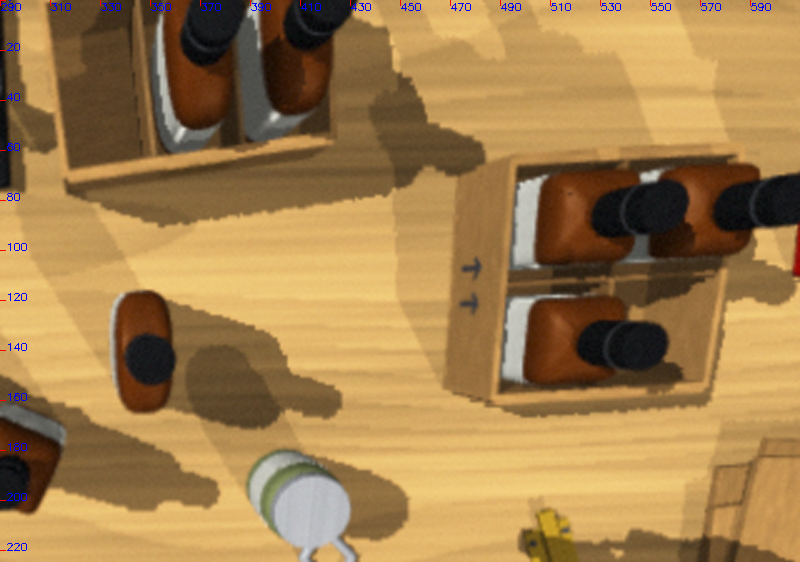

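```bash
cat >m2.py <<'E'
from h import *
import pickle
S=get_calibration("scene");W=pickle.load(open('w1.pkl','rb'))[0]
for n,a,b,z in[("flask",(272.5,166.5),(350,143.6),.148),("square",(312,155.7),(292.4,193.6),.142),("slim",(357.7,166.3),(207,156.8),.152),("stout",(402.3,156.7),(148,213.2),.136),("jar",(238,166.5),(414.4,204.8),.08)]:
    print(n,unproj(S,a,z)[:2].round(4),unproj(W,b,z)[:2].round(4))
def ang(p,q,z):
    d=(unproj(W,p,z)-unproj(W,q,z));return np.arctan2(d[1],d[0]).round(3),np.linalg.norm(d).round(3)
B=lambda x,y:(290+x/2.5,y/2.5)
A=lambda x,y:(x/2.5,y/2.5)
print("sq yaw",ang(A(725,405),A(790,438),.08), "flask",ang(B(145,292),B(142,412),.09))
def cart(n,hx,hy,sc,sn,wc,wn,h,cell,x0):
    o=[(C,(sx*hx,sy*hy,.066),uv) for C,l in((S,sc),(W,wc)) for sx,sy,uv in l]+[(C,(lx,ly,h+.004),uv) for C,l in((S,sn),(W,wn)) for lx,ly,uv in l]
    p,r=fit(o,x0);print(n,p.round(4),"cell",(p[:2]+Ro.from_euler('z',p[2]).as_matrix()[:2,:2]@cell).round(4),"res", r.round(1).tolist())
a=.0737/2
cart("square",.0755,.0755,[(1,-1,(103.7,217.5)),(1,1,(166.7,219.2)),(-1,1,(185.5,183.7))],[(a,-a,(117,179.2)),(a,a,(148.2,179.5)),(-a,a,(159.5,163.7))],
 [(-1,1,(489.2,162)),(1,1,(494.8,62)),(-1,-1,(575.2,156)),(1,-1,(586,59))],[(a,a,(554,82)),(-a,a,(546,138))],.142,(-a,-a),(.5,-.35,0))
cart("flask",.05,.085,[(1,-1,(203.7,255.7)),(1,1,(286.2,255)),(-1,1,(286.2,225.5))],[(0,-.0555,(215.7,207)),(0,0,(243,206.2))],[(-1,1,(316.8,77.2)),(-1,-1,(422.8,56))],[],.148,(0,.0555),(.6,-.15,0))
a=.0807/2
cart("stout",.0825,.0825,[(1,-1,(334,265.7)),(1,1,(416.7,278.3)),(-1,1,(417.7,226)),(-1,-1,(346,216))],[(a,-a,(359,224.3)),(a,a,(400,230.7)),(-a,a,(402.3,206.7))],[(-1,-1,(235.2,104.8)),(-1,1,(134,93.6))],[(-a,a,(125.6,54.8))],.136,(-a,-a),(.6,.1,0))
a=.0647/2
cart("slim",.0665,.0665,[(1,-1,(464.3,236)),(-1,-1,(453.3,202.3))],[(-a,-a,(477.7,177.3)),(a,-a,(485,193.3)),(a,a,(515,194.7))],[(1,-1,(73.2,72.8)),(-1,-1,(92.8,159.2))],[(-a,-a,(15.2,142.4))],.152,(-a,a),(.5,.35,0))
E
python3 m2.py; python3 -c "
from h import *
plan(.4186,.2182,.30,1.57)"
```

```text
flask [ 0.5093 -0.0912] [ 0.5103 -0.0951]
square [ 0.4406 -0.0049] [ 0.4409 -0.0118]
slim [0.5001 0.1062] [0.499  0.1008]
stout [0.4172 0.2182] [0.4152 0.2114]
jar [ 0.4028 -0.206 ] [ 0.399  -0.2109]
sq yaw (np.float64(1.064), np.float64(0.048)) flask (np.float64(-0.032), np.float64(0.074))
square [ 0.5481 -0.4024  0.0404] cell [ 0.5127 -0.4407] res [[-1.6, -0.3], [-1.0, -0.4], [-0.2, -1.0], [-4.9, -1.5], [-2.6, 1.6], [-4.0, -1.1], [0.5, -0.4], [-1.4, -0.1], [-1.1, 0.2], [-0.9, -0.6], [-0.3, 0.2], [-0.0, 1.1]]
flask [ 0.6707 -0.1246  0.1445] cell [ 0.6627 -0.0696] res [[-0.5, -0.0], [1.0, -3.0], [0.5, -3.9], [-2.5, -1.4], [0.8, -0.4], [-0.8, -0.7], [-0.3, -1.0]]
stout [ 0.6674  0.1516 -0.1261] cell [0.6223 0.1167] res [[-2.2, -0.6], [0.3, -1.1], [-0.1, -1.9], [-1.7, -0.9], [-0.2, -3.2], [-1.6, -1.3], [-1.0, 1.0], [0.3, -0.1], [-0.5, -0.7], [-1.4, 0.9]]
slim [ 0.5625  0.403  -0.0011] cell [0.5302 0.4354] res [[-1.8, -0.4], [-2.3, -2.3], [-0.9, 0.5], [-0.4, -2.1], [-0.7, -0.7], [-0.6, -0.4], [0.3, -0.4], [-3.0, -0.4]]
mm [ -58.3 -274.5  160.1] rv [-4.0e-03  1.0e-03 -1.6e+00]
```

{"api": "send_rows", "payload": {"moves": [[[-58,-274,160],[0,0,-0.12],85],[[-58,-274,160],[0,0,-0.24],85],[[-58,-274,160],[0,0,-0.36],85],[[-58,-274,160],[0,0,-0.48],85],[[-58,-274,160],[0,0,-0.6],85],[[-58,-274,160],[0,0,-0.72],85],[[-58,-274,160],[0,0,-0.84],85],[[-58,-274,160],[0,0,-0.96],85],[[-58,-274,160],[0,0,-1.08],85],[[-58,-274,160],[0,0,-1.2],85],[[-58,-274,160],[0,0,-1.32],85],[[-58,-274,160],[0,0,-1.44],85]]}}

```text
clock: 2.57
eef_pos: [0.4173, 0.2167, 0.2998]
tool_rot: [0.76, 0.65, -0.001, -0.002]
ft_force: [-0.9, 1.2, 0.4]
grip_width: 0.0849
```

```bash
python3 -c "
from h import *
st();plan(.416,.215,.26,1.57)"
```

```text
t 2.57 p [0.4173 0.2167 0.2998] yaw 1.416 zdir [-0.004  0.001 -1.   ] F [-0.9  1.2  0.4] g 84.9 q [ 0.48  0.19 -0.08  1.31  0.    2.2 ]
mm [-1.9 -0.8 39.8] rv [-0.005 -0.001 -0.154]
```

{"api": "send_rows", "payload": {"moves": [[[-2,-1,20],[-0.005,0,-0.1],85],[[-2,-1,40],[-0.005,0,-0.154],85],[[-2,-1,40],[-0.005,0,-0.154],85],[[-2,-1,40],[-0.005,0,-0.154],85]]}}

```text
clock: 2.9
eef_pos: [0.4142, 0.2137, 0.2593]
tool_rot: [0.708, 0.706, -0.001, -0.001]
ft_force: [0.4, -0.6, 0.9]
grip_width: 0.085
```

```bash
python3 -c "
from h import *
import pickle
st();c=get_calibration('wrist');i=camera('wrist');pickle.dump((c,i),open('w2.pkl','wb'));save('pics/w2.png',i,1.25)
for y in (.2182,.2114):
  print(proj(c,[[.416,y,.136]])*1.25)"
```

```text
t 2.9 p [0.4142 0.2137 0.2593] yaw 1.567 zdir [-0.002 -0.001 -1.   ] F [ 0.4 -0.6  0.9] g 85.0 q [ 0.48  0.2  -0.16  1.21  0.    2.05]
[[407.8559847  266.54819797]]
[[407.87124892 277.34818928]]
```

View pics/w2.png

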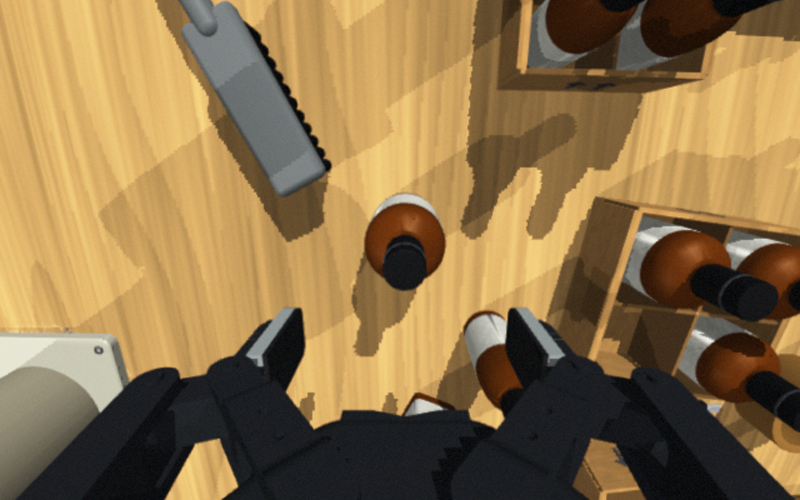

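{"api": "send_rows", "payload": {"moves": [[[2,0,30],[0,0,0],85],[[2,0,60],[0,0,0],85],[[2,0,85],[0,0,0],85],[[2,0,85],[0,0,0],85],[[2,0,85],[0,0,0],20],[[2,0,85],[0,0,0],20],[[2,0,85],[0,0,0],20],[[2,0,85],[0,0,0],20],[[2,0,85],[0,0,0],20],[[2,0,85],[0,0,0],20],[[2,0,85],[0,0,0],20],[[2,0,85],[0,0,0],20]]}}

```text
clock: 3.95
eef_pos: [0.4155, 0.2167, 0.1768]
tool_rot: [0.708, 0.706, 0.001, -0.0]
ft_force: [-1.6, -0.4, 5.8]
grip_width: 0.0256
```

{"api": "send_rows", "payload": {"moves": [[[0,0,0],[0,0,0],20],[[0,0,0],[0,0,0],20],[[0,0,-10],[0,0,0],20],[[0,0,-30],[0,0,0],20],[[0,0,-50],[0,0,0],20],[[0,0,-75],[0,0,0],20],[[0,0,-100],[0,0,0],20],[[0,0,-100],[0,0,0],20],[[0,0,-100],[0,0,0],20]]}}

```text
clock: 4.7
eef_pos: [0.4159, 0.2168, 0.2774]
tool_rot: [0.708, 0.706, 0.003, 0.0]
ft_force: [-0.8, -0.7, -3.7]
grip_width: 0.0256
```

```bash
python3 -c "
from h import *
st();plan(.6223,.1187,.274,1.57)"
```

```text
t 4.7 p [0.4159 0.2168 0.2774] yaw 1.568 zdir [ 0.004  0.003 -1.   ] F [-0.8 -0.7 -3.7] g 25.6 q [ 0.48  0.19 -0.13  1.25  0.    2.05]
mm [-97.5 206.7   4. ] rv [ 0.004 -0.003 -0.002]
```

{"api": "send_rows", "payload": {"moves": [[[0,0,-35],[0,0,0],20],[[0,0,-66],[0.004,-0.003,0],20],[[-30,60,-66],[0.004,-0.003,0],20],[[-45,95,-66],[0.004,-0.003,0],20],[[-60,130,-66],[0.004,-0.003,0],20],[[-75,165,-66],[0.004,-0.003,0],20],[[-90,190,-66],[0.004,-0.003,0],20],[[-97,207,-66],[0.004,-0.003,0],20],[[-97,207,-66],[0.004,-0.003,0],20],[[-97,207,-30],[0.004,-0.003,0],20],[[-97,207,0],[0.004,-0.003,0],20],[[-97,207,4],[0.004,-0.003,0],20]]}}

```text
clock: 5.7
eef_pos: [0.6185, 0.1185, 0.2643]
tool_rot: [0.708, 0.706, -0.007, -0.005]
ft_force: [-3.1, -0.7, -6.0]
grip_width: 0.0257
```

```bash
python3 -c "
from h import *
import pickle
st();plan(.6223,.1187,.274,1.57);c=get_calibration('wrist');i=camera('wrist');pickle.dump((c,i),open('w3.pkl','wb'));save('pics/w3.png',i,1.25)
T=Ro.from_euler('z',-.126).as_matrix()
print((proj(c,[T@[sx*.0825,sy*.0825,.066]+[.6674,.1516,0] for sx,sy in((-1,-1),(1,-1),(-1,1))])*1.25).round())"
```

```text
t 5.7 p [0.6185 0.1185 0.2643] yaw 1.568 zdir [-0.017 -0.003 -1.   ] F [-3.1 -0.7 -6. ] g 25.7 q [0.19 0.53 0.33 1.39 0.   1.76]
mm [ 0.2  3.7 -9.7] rv [-0.017  0.003 -0.002]
[[357. 286.]
 [550. 309.]
 [377.  70.]]
```

View pics/w3.png

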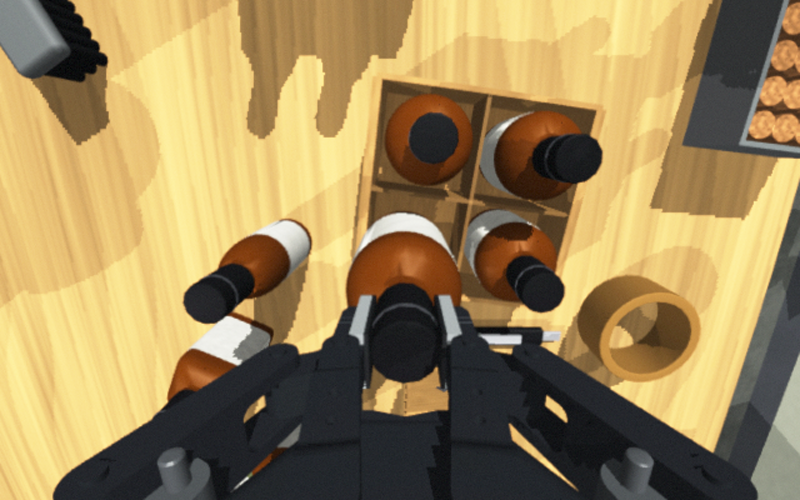

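```bash
cat >m3.py <<'E'
from h import *
import pickle
W=pickle.load(open('w3.pkl','rb'))[0];k=1/1.25
a=.0807/2
o=[(W,(-.0825,.0825,.066),(378*k,77*k)),(W,(.0825,.0825,.066),(603*k,104*k))]+[(W,(x,y,.140),(u*k,v*k)) for x,y,u,v in((-a,a,434,138),(a,a,582,159),(a,-a,545,288))]
p,r=fit(o,(.66,.15,-.1));print(p.round(4),(p[:2]+Ro.from_euler('z',p[2]).as_matrix()[:2,:2]@[-a,-a]).round(4),r.round(1).tolist())
print("slim",unproj(W,(207*k,301*k),.152))
print("held top at",unproj(W,(405*k,352*k),.136+.264-.1768+.0).round(4))
E
python3 m3.py; python3 -c "
from h import *
st()"
```

```text
[ 0.6676  0.1498 -0.1264] [0.6225 0.1148] [[-0.8, -3.3], [0.6, 0.2], [0.1, 0.4], [-0.9, -0.6], [0.9, 5.1]]
slim [0.5006601  0.10484096 0.152     ]
held top at [0.6181 0.1177 0.2232]
t 5.75 p [0.619  0.1187 0.2666] yaw 1.568 zdir [-0.015 -0.002 -1.   ] F [-1.3  0.3 -3.7] g 25.6 q [0.19 0.53 0.34 1.39 0.   1.76]
```

```bash
python3 -c "
from h import *
plan(.6225,.116,.182,1.57)"
```

```text
mm [-2.5  4.7 84.6] rv [-0.015  0.002 -0.002]
```

{"api": "send_rows", "payload": {"moves": [[[-2.5,3.5,0],[-0.015,0.002,0],20],[[-2.5,3.5,0],[-0.015,0.002,0],20],[[-2.5,3.5,0],[-0.015,0.002,0],20],[[-2.5,4,15],[-0.015,0.002,0],20],[[-2.5,4,30],[-0.015,0.002,0],20],[[-2.5,4,45],[-0.015,0.002,0],20],[[-2.5,4.5,60],[-0.015,0.002,0],20],[[-2.5,4.7,70],[-0.015,0.002,0],20],[[-2.5,4.7,78],[-0.015,0.002,0],20],[[-2.5,4.7,82],[-0.015,0.002,0],20],[[-2.5,4.7,84],[-0.015,0.002,0],20],[[-2.5,4.7,84],[-0.015,0.002,0],20]]}}

```text
clock: 6.75
eef_pos: [0.6227, 0.1161, 0.1829]
tool_rot: [0.708, 0.706, 0.0, 0.0]
ft_force: [0.2, -0.1, -4.1]
grip_width: 0.0253
```

```bash
python3 -c "
from h import *
st();plan(.6225,.116,.181,1.57)"
```

```text
t 6.75 p [0.6227 0.1161 0.1829] yaw 1.568 zdir [ 0.001 -0.    -1.   ] F [ 0.2 -0.1 -4.1] g 25.3 q [ 0.18  0.57  0.19  1.18 -0.    1.76]
mm [-0.1 -0.2  1.9] rv [ 0.001  0.    -0.002]
```

{"api": "send_rows", "payload": {"moves": [[[0,0,1.2],[0,0,0],20],[[0,0,2.2],[0,0,0],20],[[0,0,2.2],[0,0,0],20],[[0,0,2.2],[0,0,0],20]]}}

```text
clock: 7.08
eef_pos: [0.6229, 0.1161, 0.1811]
tool_rot: [0.708, 0.706, 0.001, 0.001]
ft_force: [-0.0, -0.0, -3.6]
grip_width: 0.0254
```

{"api": "send_rows", "payload": {"moves": [[[0,0,0],[0,0,0],44],[[0,0,0],[0,0,0],44],[[0,0,0],[0,0,0],44],[[0,0,0],[0,0,0],44],[[0,0,-10],[0,0,0],44],[[0,0,-30],[0,0,0],44],[[0,0,-60],[0,0,0],44],[[0,0,-90],[0,0,0],85],[[0,0,-120],[0,0,0],85],[[0,0,-120],[0,0,0],85]]}}

```text
clock: 7.92
eef_pos: [0.625, 0.1165, 0.31]
tool_rot: [0.708, 0.706, 0.006, 0.005]
ft_force: [0.8, 0.5, 0.0]
grip_width: 0.0783
```

```bash
python3 -c "
from h import *
st();plan(.5003,.1045,.28,1.57)"
```

```text
t 7.92 p [0.625  0.1165 0.31  ] yaw 1.568 zdir [ 0.015  0.002 -1.   ] F [0.8 0.5 0. ] g 78.3 q [ 0.18  0.51  0.41  1.46 -0.    1.76]
mm [ -12.5 -125.1   28. ] rv [ 0.015 -0.002 -0.002]
```

{"api": "send_rows", "payload": {"moves": [[[-6,-40,0],[0.015,-0.002,0],85],[[-12,-80,10],[0.015,-0.002,0],85],[[-12.5,-125,28],[0.015,-0.002,0],85],[[-12.5,-125,28],[0.015,-0.002,0],85],[[-12.5,-125,28],[0.015,-0.002,0],85],[[-12.5,-125,28],[0.015,-0.002,0],85]]}}

```text
clock: 8.42
eef_pos: [0.5002, 0.1046, 0.281]
tool_rot: [0.708, 0.706, 0.001, 0.0]
ft_force: [0.6, 0.4, 0.6]
grip_width: 0.085
```

```bash
python3 -c "
from h import *
st();plan(.5003,.1045,.190,1.57)"
```

```text
t 8.42 p [0.5002 0.1046 0.281 ] yaw 1.568 zdir [ 0.002  0.001 -1.   ] F [0.6 0.4 0.6] g 85.0 q [ 0.21  0.27 -0.01  1.28  0.    1.78]
mm [-0.1 -0.1 91. ] rv [ 0.002 -0.001 -0.002]
```

{"api": "send_rows", "payload": {"moves": [[[0,0,30],[0,0,0],85],[[0,0,60],[0,0,0],85],[[0,0,91],[0,0,0],85],[[0,0,91],[0,0,0],85],[[0,0,91],[0,0,0],85],[[0,0,91],[0,0,0],20],[[0,0,91],[0,0,0],20],[[0,0,91],[0,0,0],20],[[0,0,91],[0,0,0],20],[[0,0,91],[0,0,0],20],[[0,0,91],[0,0,0],20],[[0,0,91],[0,0,0],20]]}}

```text
clock: 9.42
eef_pos: [0.5003, 0.1048, 0.1913]
tool_rot: [0.708, 0.706, 0.001, 0.0]
ft_force: [-2.4, 0.4, 5.7]
grip_width: 0.026
```

{"api": "send_rows", "payload": {"moves": [[[0,0,0],[0,0,0],20],[[0,0,0],[0,0,0],20],[[0,0,-10],[0,0,0],20],[[0,0,-30],[0,0,0],20],[[0,0,-50],[0,0,0],20],[[0,0,-75],[0,0,0],20],[[0,0,-100],[0,0,0],20],[[0,0,-130],[0,0,0],20],[[0,0,-160],[0,0,0],20],[[0,0,-170],[0,0,0],20],[[0,0,-170],[0,0,0],20]]}}

```text
clock: 10.33
eef_pos: [0.501, 0.1047, 0.3654]
tool_rot: [0.708, 0.706, 0.004, 0.003]
ft_force: [0.1, 0.8, -2.7]
grip_width: 0.0255
```

```bash
python3 -c "
from h import *
st();plan(.5302,.4354,.36,1.57)"
```

```text
t 10.33 p [0.501  0.1047 0.3654] yaw 1.568 zdir [ 0.01   0.003 -1.   ] F [ 0.1  0.8 -2.7] g 25.5 q [0.21 0.24 0.16 1.48 0.   1.78]
mm [330.7  28.3   6.5] rv [ 0.01  -0.003 -0.002]
```

{"api": "send_rows", "payload": {"moves": [[[30,3,0],[0.01,-0.003,0],20],[[65,6,0],[0.01,-0.003,0],20],[[100,9,0],[0.01,-0.003,0],20],[[135,12,2],[0.01,-0.003,0],20],[[170,15,2],[0.01,-0.003,0],20],[[205,18,3],[0.01,-0.003,0],20],[[240,21,4],[0.01,-0.003,0],20],[[275,24,5],[0.01,-0.003,0],20],[[305,26,6],[0.01,-0.003,0],20],[[325,28,6],[0.01,-0.003,0],20],[[331,28,6],[0.01,-0.003,0],20],[[331,28,6],[0.01,-0.003,0],20]]}}

```text
clock: 11.33
eef_pos: [0.5292, 0.4374, 0.3575]
tool_rot: [0.707, 0.707, -0.002, -0.0]
ft_force: [-0.1, -0.5, -1.9]
grip_width: 0.0255
```

```bash
python3 -c "
from h import *
import pickle
st();c=get_calibration('wrist');i=camera('wrist');pickle.dump((c,i),open('w4.pkl','wb'));save('pics/w4.png',i,1.25)
print((proj(c,[[sx*.0665+.5625,sy*.0665+.403,.066] for sx,sy in((-1,-1),(1,-1),(-1,1),(1,1))])*1.25).round());plan(.5302,.4354,.29,1.57)"
```

```text
t 11.33 p [0.5292 0.4374 0.3575] yaw 1.571 zdir [-0.003 -0.003 -1.   ] F [-0.1 -0.5 -1.9] g 25.5 q [ 0.69  0.66  0.78  1.7  -0.    2.26]
[[376. 306.]
 [492. 306.]
 [373. 189.]
 [502. 189.]]
mm [-0.3  0.9 68.4] rv [-0.003  0.003 -0.001]
```

View pics/w4.png

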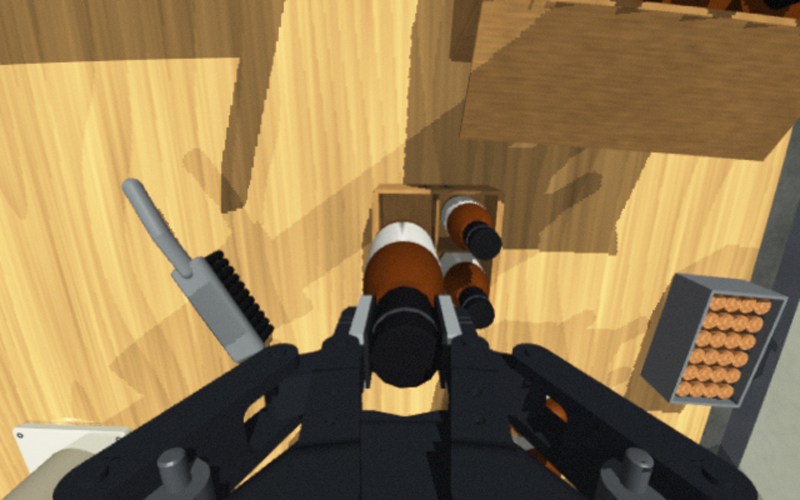

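{"api": "send_rows", "payload": {"moves": [[[0,1.5,25],[-0.003,0.003,0],20],[[0,1.5,50],[-0.003,0.003,0],20],[[0,1.5,75],[-0.003,0.003,0],20],[[0,1.5,95],[-0.003,0.003,0],20],[[0,1.5,110],[-0.003,0.003,0],20],[[0,1.5,125],[-0.003,0.003,0],20],[[0,1.5,138],[-0.003,0.003,0],20],[[0,1.5,148],[-0.003,0.003,0],20],[[0,1.5,154],[-0.003,0.003,0],20],[[0,1.5,158],[-0.003,0.003,0],20],[[0,1.5,159],[-0.003,0.003,0],20],[[0,1.5,159],[-0.003,0.003,0],20]]}}

```text
clock: 12.38
eef_pos: [0.5308, 0.4352, 0.1998]
tool_rot: [0.708, 0.706, 0.0, 0.0]
ft_force: [0.0, -0.4, -2.6]
grip_width: 0.0257
```

```bash
python3 -c "
from h import *
st();plan(.531,.437,.195,1.57)"
```

```text
t 12.38 p [0.5308 0.4352 0.1998] yaw 1.569 zdir [ 0.001  0.    -1.   ] F [ 0.  -0.4 -2.6] g 25.7 q [ 0.69  0.67  0.4   1.3  -0.    2.26]
mm [1.8 0.2 4.8] rv [ 0.001 -0.    -0.001]
```

{"api": "send_rows", "payload": {"moves": [[[1.5,0,1.5],[0,0,0],20],[[1.5,0,3],[0,0,0],20],[[1.5,0,4.5],[0,0,0],20],[[1.5,0,5],[0,0,0],20],[[1.5,0,5],[0,0,0],20]]}}

```text
clock: 12.8
eef_pos: [0.5309, 0.437, 0.1954]
tool_rot: [0.708, 0.707, 0.001, 0.0]
ft_force: [-0.6, 0.1, -1.1]
grip_width: 0.0257
```

{"api": "send_rows", "payload": {"moves": [[[0,0,0],[0,0,0],44],[[0,0,0],[0,0,0],44],[[0,0,0],[0,0,0],44],[[0,0,0],[0,0,0],44],[[0,0,-10],[0,0,0],44],[[0,0,-30],[0,0,0],44],[[0,0,-60],[0,0,0],44],[[0,0,-90],[0,0,0],85],[[0,0,-120],[0,0,0],85],[[0,0,-140],[0,0,0],85]]}}

```text
clock: 13.63
eef_pos: [0.5309, 0.437, 0.3402]
tool_rot: [0.708, 0.707, 0.004, 0.001]
ft_force: [0.3, 0.1, 0.7]
grip_width: 0.0781
```

```bash
python3 -c "
from h import *
st();plan(.4408,-.007,.28,1.57)"
```

```text
t 13.63 p [0.5309 0.437  0.3402] yaw 1.569 zdir [ 0.006  0.004 -1.   ] F [0.3 0.1 0.7] g 78.1 q [ 0.69  0.64  0.72  1.64 -0.    2.26]
mm [-444.4  -89.7   57.8] rv [ 0.006 -0.004 -0.001]
```

{"api": "send_rows", "payload": {"moves": [[[-40,-8,0],[0.006,-0.004,0.05],85],[[-80,-16,0],[0.006,-0.004,0.15],85],[[-120,-24,0],[0.006,-0.004,0.25],85],[[-160,-32,0],[0.006,-0.004,0.35],85],[[-200,-40,0],[0.006,-0.004,0.45],85],[[-240,-48,0],[0.006,-0.004,0.51],85],[[-280,-56,10],[0.006,-0.004,0.51],85],[[-320,-64,20],[0.006,-0.004,0.51],85],[[-360,-72,30],[0.006,-0.004,0.51],85],[[-400,-81,40],[0.006,-0.004,0.51],85],[[-435,-88,50],[0.006,-0.004,0.51],85],[[-444,-90,58],[0.006,-0.004,0.51],85]]}}

```text
clock: 14.63
eef_pos: [0.439, -0.0106, 0.2802]
tool_rot: [0.864, 0.503, -0.0, -0.0]
ft_force: [-0.3, 0.2, -0.5]
grip_width: 0.0848
```

{"api": "send_rows", "payload": {"moves": [[[0,0,0],[0,0,0],85],[[0,0,0],[0,0,0],85]]}}

```text
clock: 14.8
eef_pos: [0.4389, -0.0111, 0.2809]
tool_rot: [0.865, 0.502, -0.0, -0.0]
ft_force: [-0.6, -0.5, 0.4]
grip_width: 0.0848
```

```bash
python3 -c "
from h import *
import pickle
st();c=get_calibration('wrist');i=camera('wrist');pickle.dump((c,i),open('w5.pkl','wb'));save('pics/w5.png',i,1.25)
print((proj(c,[[.4408,-.007,.142],[.5098,-.093,.148]])*1.25).round());plan(.4408,-.007,.18,1.06)"
```

```text
t 14.8 p [ 0.4389 -0.0111  0.2809] yaw 1.052 zdir [-0.  0. -1.] F [-0.6 -0.5  0.4] g 84.8 q [-0.03  0.13 -0.19  1.25  0.    2.06]
[[403. 259.]
 [560. 321.]]
mm [  3.4  -0.5 101.2] rv [ 0.    -0.001 -0.006]
```

View pics/w5.png

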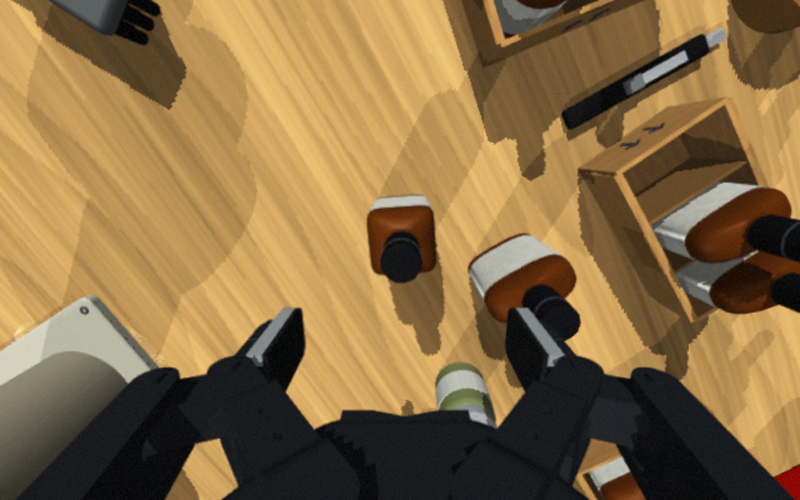

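{"api": "send_rows", "payload": {"moves": [[[1,-1,30],[0,0,0],85],[[1,-1,60],[0,0,0],85],[[1,-1,90],[0,0,0],85],[[1,-1,101],[0,0,0],85],[[1,-1,101],[0,0,0],85],[[1,-1,101],[0,0,0],20],[[1,-1,101],[0,0,0],20],[[1,-1,101],[0,0,0],20],[[1,-1,101],[0,0,0],20],[[1,-1,101],[0,0,0],20],[[1,-1,101],[0,0,0],20],[[1,-1,101],[0,0,0],20]]}}

```text
clock: 15.85
eef_pos: [0.4395, -0.0086, 0.1813]
tool_rot: [0.864, 0.503, 0.001, -0.0]
ft_force: [-2.7, 1.4, 6.1]
grip_width: 0.0254
```

{"api": "send_rows", "payload": {"moves": [[[0,0,0],[0,0,0],20],[[0,0,0],[0,0,0],20],[[0,0,-10],[0,0,0],20],[[0,0,-30],[0,0,0],20],[[0,0,-50],[0,0,0],20],[[0,0,-75],[0,0,0],20],[[0,0,-100],[0,0,0],20],[[0,0,-130],[0,0,0],20],[[0,0,-160],[0,0,0],20],[[0,0,-175],[0,0,0],20],[[0,0,-175],[0,0,0],20]]}}

```text
clock: 16.77
eef_pos: [0.4405, -0.0091, 0.3596]
tool_rot: [0.864, 0.503, 0.004, 0.002]
ft_force: [0.6, -1.0, -4.4]
grip_width: 0.0257
```

```bash
python3 -c "
from h import *
st();plan(.5127,-.4407,.36,1.60)"
```

```text
t 16.77 p [ 0.4405 -0.0091  0.3596] yaw 1.053 zdir [ 0.009  0.001 -1.   ] F [ 0.6 -1.  -4.4] g 25.7 q [-0.02  0.1  -0.02  1.44  0.    2.07]
mm [-3.394e+02  2.763e+02 -2.000e-01] rv [ 0.009 -0.003 -0.547]
```

{"api": "send_rows", "payload": {"moves": [[[-24,20,0],[0.009,-0.003,-0.05],20],[[-53,43,0],[0.009,-0.003,-0.1],20],[[-82,67,0],[0.009,-0.003,-0.16],20],[[-111,90,0],[0.009,-0.003,-0.22],20],[[-140,114,0],[0.009,-0.003,-0.28],20],[[-169,137,0],[0.009,-0.003,-0.34],20],[[-198,161,0],[0.009,-0.003,-0.4],20],[[-227,185,0],[0.009,-0.003,-0.46],20],[[-256,208,0],[0.009,-0.003,-0.52],20],[[-285,232,0],[0.009,-0.003,-0.547],20],[[-314,256,0],[0.009,-0.003,-0.547],20],[[-332,270,0],[0.009,-0.003,-0.547],20]]}}

```text
clock: 17.77
eef_pos: [0.5103, -0.4349, 0.3554]
tool_rot: [0.698, 0.717, -0.001, -0.002]
ft_force: [-0.5, -0.9, -3.6]
grip_width: 0.0255
```

```bash
python3 -c "
from h import *
st();plan(.5127,-.4407,.36,1.60)"
```

```text
t 17.77 p [ 0.5103 -0.4349  0.3554] yaw 1.598 zdir [-0.004  0.002 -1.   ] F [-0.5 -0.9 -3.6] g 25.5 q [-0.71  0.61  0.7   1.66 -0.    0.84]
mm [-5.9  2.2 -4.6] rv [-0.004 -0.002 -0.002]
```

{"api": "send_rows", "payload": {"moves": [[[-6,2,-4],[-0.004,-0.002,0],20],[[-6,2,-4],[-0.004,-0.002,0],20],[[-6,2,-4],[-0.004,-0.002,0],20]]}}

```text
clock: 18.02
eef_pos: [0.512, -0.4411, 0.3559]
tool_rot: [0.698, 0.716, -0.0, -0.003]
ft_force: [0.2, 0.0, -4.2]
grip_width: 0.026
```

```bash
python3 -c "
from h import *
import pickle
st();c=get_calibration('wrist');i=camera('wrist');pickle.dump((c,i),open('w6.pkl','wb'));save('pics/w6.png',i,1.25)
T=Ro.from_euler('z',.0404).as_matrix()
print((proj(c,[T@[sx*.0755,sy*.0755,.066]+[.5481,-.4024,0] for sx,sy in((-1,-1),(1,-1),(-1,1),(1,1))])*1.25).round())
a=.03685
print((proj(c,[T@[sx*a,sy*a,.146]+[.5481,-.4024,0] for sx,sy in((1,-1),(-1,1),(1,1))])*1.25).round())"
```

```text
t 18.02 p [ 0.512  -0.4411  0.3559] yaw 1.597 zdir [-0.004  0.004 -1.   ] F [ 0.2  0.  -4.2] g 26.0 q [-0.71  0.63  0.73  1.68  0.    0.83]
[[371. 256.]
 [510. 254.]
 [365. 108.]
 [520. 106.]]
[[495. 238.]
 [405. 147.]
 [500. 146.]]
```

View pics/w6.png

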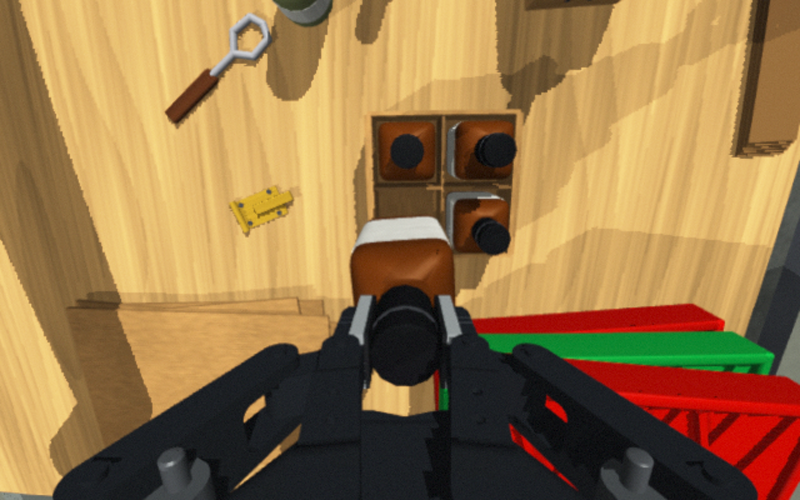

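{"api": "send_rows", "payload": {"moves": [[[-1,1,25],[-0.004,-0.004,0.03],20],[[-1,1,50],[-0.004,-0.004,0.03],20],[[-1,1,75],[-0.004,-0.004,0.03],20],[[-1,1,95],[-0.004,-0.004,0.03],20],[[-1,1,115],[-0.004,-0.004,0.03],20],[[-1,1,130],[-0.004,-0.004,0.03],20],[[-1,1,145],[-0.004,-0.004,0.03],20],[[-1,1,155],[-0.004,-0.004,0.03],20],[[-1,1,162],[-0.004,-0.004,0.03],20],[[-1,1,166],[-0.004,-0.004,0.03],20],[[-1,1,167],[-0.004,-0.004,0.03],20],[[-1,1,167],[-0.004,-0.004,0.03],20]]}}

```text
clock: 19.07
eef_pos: [0.5129, -0.4406, 0.1905]
tool_rot: [0.708, 0.706, 0.0, 0.001]
ft_force: [-0.6, -0.3, -3.8]
grip_width: 0.0257
```

```bash
python3 -c "
from h import *
st();plan(.5127,-.442,.185,1.57)"
```

```text
t 19.07 p [ 0.5129 -0.4406  0.1905] yaw 1.568 zdir [ 0.001 -0.001 -1.   ] F [-0.6 -0.3 -3.8] g 25.7 q [-0.71  0.65  0.35  1.26  0.    0.86]
mm [-1.4 -0.2  5.5] rv [ 0.001  0.001 -0.002]
```

{"api": "send_rows", "payload": {"moves": [[[-1,0,2],[0,0,0],20],[[-1,0,4],[0,0,0],20],[[-1,0,5.5],[0,0,0],20],[[-1,0,5.5],[0,0,0],20],[[-1,0,5.5],[0,0,0],20]]}}

```text
clock: 19.48
eef_pos: [0.5131, -0.4419, 0.1855]
tool_rot: [0.708, 0.706, 0.0, 0.001]
ft_force: [0.4, 0.1, -1.4]
grip_width: 0.0255
```

{"api": "send_rows", "payload": {"moves": [[[0,0,0],[0,0,0],44],[[0,0,0],[0,0,0],44],[[0,0,0],[0,0,0],44],[[0,0,0],[0,0,0],44],[[0,0,-10],[0,0,0],44],[[0,0,-30],[0,0,0],44],[[0,0,-60],[0,0,0],44],[[0,0,-90],[0,0,0],85],[[0,0,-120],[0,0,0],85],[[0,0,-140],[0,0,0],85]]}}

```text
clock: 20.32
eef_pos: [0.5131, -0.4419, 0.3304]
tool_rot: [0.708, 0.706, 0.0, 0.004]
ft_force: [0.2, -0.1, 0.5]
grip_width: 0.0785
```

```bash
python3 -c "
from h import *
st();plan(.5098,-.0935,.28,1.57)"
```

```text
t 20.32 p [ 0.5131 -0.4419  0.3304] yaw 1.568 zdir [ 0.006 -0.005 -1.   ] F [ 0.2 -0.1  0.5] g 78.5 q [-0.71  0.61  0.64  1.59  0.    0.86]
mm [348.6  -4.6  48.5] rv [ 0.006  0.005 -0.002]
```

{"api": "send_rows", "payload": {"moves": [[[40,0,0],[0.006,0.005,0],85],[[80,-1,5],[0.006,0.005,0],85],[[120,-1,10],[0.006,0.005,0],85],[[160,-2,15],[0.006,0.005,0],85],[[200,-3,20],[0.006,0.005,0],85],[[240,-3,30],[0.006,0.005,0],85],[[280,-4,40],[0.006,0.005,0],85],[[320,-4,48],[0.006,0.005,0],85],[[348,-4.5,48],[0.006,0.005,0],85],[[348,-4.5,48],[0.006,0.005,0],85],[[348,-4.5,48],[0.006,0.005,0],85]]}}

```text
clock: 21.23
eef_pos: [0.5101, -0.0926, 0.2816]
tool_rot: [0.707, 0.707, 0.0, 0.001]
ft_force: [-0.6, 0.5, -0.2]
grip_width: 0.0848
```

```bash
python3 -c "
from h import *
st();plan(.5098,-.0935,.186,1.57)"
```

```text
t 21.23 p [ 0.5101 -0.0926  0.2816] yaw 1.571 zdir [ 0.002 -0.001 -1.   ] F [-0.6  0.5 -0.2] g 84.8 q [-0.18  0.29  0.01  1.29 -0.    1.39]
mm [-0.8 -0.5 95.6] rv [0.002 0.001 0.001]
```

{"api": "send_rows", "payload": {"moves": [[[-1,0,30],[0,0,0],85],[[-1,0,60],[0,0,0],85],[[-1,0,85],[0,0,0],85],[[-1,0,95],[0,0,0],85],[[-1,0,95],[0,0,0],85],[[-1,0,95],[0,0,0],20],[[-1,0,95],[0,0,0],20],[[-1,0,95],[0,0,0],20],[[-1,0,95],[0,0,0],20],[[-1,0,95],[0,0,0],20],[[-1,0,95],[0,0,0],20],[[-1,0,95],[0,0,0],20]]}}

```text
clock: 22.23
eef_pos: [0.5106, -0.0938, 0.1878]
tool_rot: [0.707, 0.707, 0.001, 0.002]
ft_force: [-2.1, -0.8, 6.0]
grip_width: 0.0255
```

{"api": "send_rows", "payload": {"moves": [[[0,0,0],[0,0,0],20],[[0,0,0],[0,0,0],20],[[0,0,-10],[0,0,0],20],[[0,0,-30],[0,0,0],20],[[0,0,-50],[0,0,0],20],[[0,0,-75],[0,0,0],20],[[0,0,-100],[0,0,0],20],[[0,0,-130],[0,0,0],20],[[0,0,-160],[0,0,0],20],[[0,0,-170],[0,0,0],20],[[0,0,-170],[0,0,0],20]]}}

```text
clock: 23.15
eef_pos: [0.5112, -0.0937, 0.3617]
tool_rot: [0.707, 0.707, 0.003, 0.004]
ft_force: [1.3, 0.9, -3.1]
grip_width: 0.0255
```

```bash
python3 -c "
from h import *
st();plan(.6655,-.069,.355,1.69)"
```

```text
t 23.15 p [ 0.5112 -0.0937  0.3617] yaw 1.572 zdir [ 0.01  -0.003 -1.   ] F [ 1.3  0.9 -3.1] g 25.5 q [-0.18  0.26  0.18  1.48 -0.    1.39]
mm [ 24.6 154.3   8.2] rv [ 0.01   0.003 -0.118]
```

{"api": "send_rows", "payload": {"moves": [[[5,30,0],[0.01,0.003,-0.03],20],[[10,60,2],[0.01,0.003,-0.06],20],[[15,95,4],[0.01,0.003,-0.09],20],[[20,125,6],[0.01,0.003,-0.118],20],[[25,145,8],[0.01,0.003,-0.118],20],[[25,154,8],[0.01,0.003,-0.118],20],[[25,154,8],[0.01,0.003,-0.118],20],[[25,154,8],[0.01,0.003,-0.118],20]]}}

```text
clock: 23.82
eef_pos: [0.665, -0.0684, 0.3524]
tool_rot: [0.664, 0.748, -0.002, -0.002]
ft_force: [-0.7, -0.3, -2.9]
grip_width: 0.0258
```

```bash
python3 -c "
from h import *
import pickle
st();c=get_calibration('wrist');i=camera('wrist');pickle.dump((c,i),open('w7.pkl','wb'));save('pics/w7.png',i,1.25)
for p in((.6707,-.1246,.1445),(.6754,-.1228,.0957)):
  T=Ro.from_euler('z',p[2]).as_matrix()
  print((proj(c,[T@[sx*.05,sy*.085,.066]+[p[0],p[1],0] for sx,sy in((-1,-1),(1,-1),(-1,1),(1,1))])*1.25).round().tolist())"
```

```text
t 23.82 p [ 0.665  -0.0684  0.3524] yaw 1.69 zdir [-0.005  0.    -1.   ] F [-0.7 -0.3 -2.9] g 25.8 q [-0.1   0.6   0.68  1.65 -0.    1.35]
[[364.0, 341.0], [450.0, 340.0], [354.0, 195.0], [452.0, 192.0]]
[[365.0, 339.0], [450.0, 341.0], [363.0, 191.0], [460.0, 194.0]]
```

View pics/w7.png

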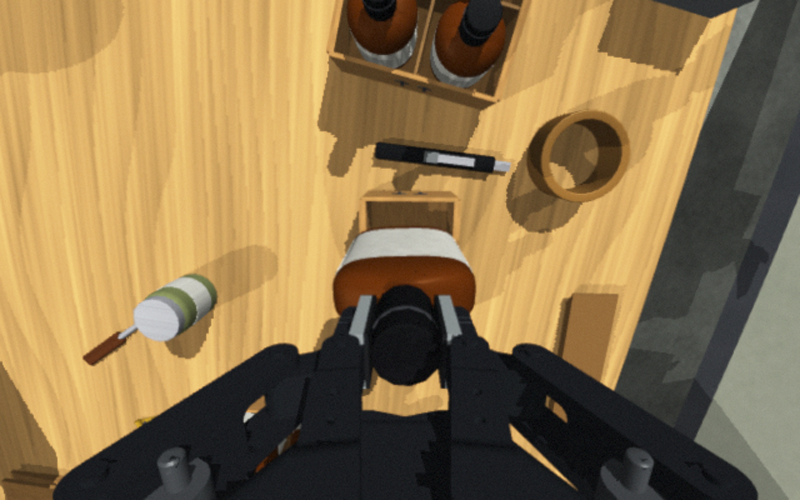

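```bash
python3 -c "
from h import *
import pickle
W=pickle.load(open('w7.pkl','rb'))[0]
a=unproj(W,(361/1.25,194.5/1.25),.066)[:2];b=unproj(W,(460/1.25,194/1.25),.066)[:2]
d=b-a;t=np.arctan2(d[1],d[0]);print(a,b,np.linalg.norm(d),t)
n=np.array([-np.sin(.119),np.cos(.119)]);print('cell',(a+b)/2-n*(.0035+.026))
c=(a+b)/2-n*.0295
st();plan(*c,.193,1.69)"
```

```text
[ 0.61582761 -0.0464589 ] [ 0.71683373 -0.03384209] 0.10179106273047567 0.12426764108917367
cell [ 0.66983289 -0.06944187]
t 23.87 p [ 0.6646 -0.0686  0.3534] yaw 1.689 zdir [-0.004  0.    -1.   ] F [-0.3  0.5 -2.8] g 25.4 q [-0.1   0.6   0.68  1.65 -0.    1.35]
mm [ -1.5   5.7 160.4] rv [-0.004 -0.001 -0.001]
```

{"api": "send_rows", "payload": {"moves": [[[-1,4.5,20],[-0.004,0,0],20],[[-1,5,45],[-0.004,0,0],20],[[-1,5,70],[-0.004,0,0],20],[[-1,5,90],[-0.004,0,0],20],[[-1,5,110],[-0.004,0,0],20],[[-1,5,125],[-0.004,0,0],20],[[-1,5,138],[-0.004,0,0],20],[[-1,5,148],[-0.004,0,0],20],[[-1,5,154],[-0.004,0,0],20],[[-1,5,157],[-0.004,0,0],20],[[-1,5,157],[-0.004,0,0],20],[[-1,5,157],[-0.004,0,0],20]]}}

```text
clock: 24.87
eef_pos: [0.6693, -0.0691, 0.1973]
tool_rot: [0.664, 0.748, 0.001, 0.0]
ft_force: [-0.4, -0.7, -3.0]
grip_width: 0.0258
```

```bash
python3 -c "
from h import *
st();plan(.669,-.069,.1918,1.69)"
```

```text
t 24.87 p [ 0.6693 -0.0691  0.1973] yaw 1.689 zdir [ 0.001  0.    -1.   ] F [-0.4 -0.7 -3. ] g 25.8 q [-0.1   0.64  0.35  1.27  0.    1.35]
mm [ 0.2 -0.3  5.5] rv [ 0.002 -0.    -0.001]
```

{"api": "send_rows", "payload": {"moves": [[[0,0,2],[0,0,0],20],[[0,0,4],[0,0,0],20],[[0,0,5.5],[0,0,0],20],[[0,0,5.5],[0,0,0],20],[[0,0,5.5],[0,0,0],20]]}}

```text
clock: 25.28
eef_pos: [0.6695, -0.0691, 0.1921]
tool_rot: [0.664, 0.748, 0.001, 0.001]
ft_force: [-0.5, 0.1, -2.1]
grip_width: 0.0259
```

{"api": "send_rows", "payload": {"moves": [[[0,0,0],[0,0,0],44],[[0,0,0],[0,0,0],44],[[0,0,0],[0,0,0],44],[[0,0,0],[0,0,0],44],[[0,0,-10],[0,0,0],44],[[0,0,-30],[0,0,0],44],[[0,0,-60],[0,0,0],44],[[0,0,-90],[0,0,0],60],[[0,0,-120],[0,0,0],85],[[0,0,-150],[0,0,0],85],[[0,-40,-150],[0,0,0],85]]}}

```text
clock: 26.2
eef_pos: [0.642, -0.0741, 0.3504]
tool_rot: [0.663, 0.748, 0.009, 0.011]
ft_force: [-0.5, 0.4, 1.2]
grip_width: 0.085
```

{"api": "send_rows", "payload": {"moves": [[[0,-40,0],[0,0,0],85],[[0,-80,0],[0,0,0],85],[[0,-120,0],[0,0,0],85],[[0,-160,0],[0,0,0],85],[[0,-200,0],[0,0,0],85],[[0,-240,0],[0,0,0],85],[[0,-240,0],[0,0,0],85],[[0,-240,0],[0,0,0],85]]}}

```text
clock: 26.87
eef_pos: [0.4019, -0.103, 0.3451]
tool_rot: [0.664, 0.748, 0.009, 0.012]
ft_force: [1.3, 0.2, 0.3]
grip_width: 0.0847
```

```bash
python3 - <<'E'
from h import *
st()
i=camera("scene");save("pics/f1.png",i[140:300,90:530],1.8)
j=camera("side");save("pics/f2.png",j[110:390,180:420],2.1)
E
```

```text
t 26.87 p [ 0.4019 -0.103   0.3451] yaw 1.69 zdir [ 0.03  -0.002 -1.   ] F [1.3 0.2 0.3] g 84.7 q [-0.25  0.04 -0.13  1.38  0.01  1.2 ]
```

View pics/f1.png

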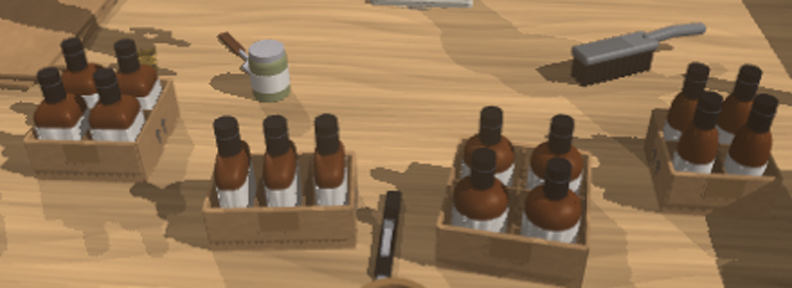

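View pics/f2.png

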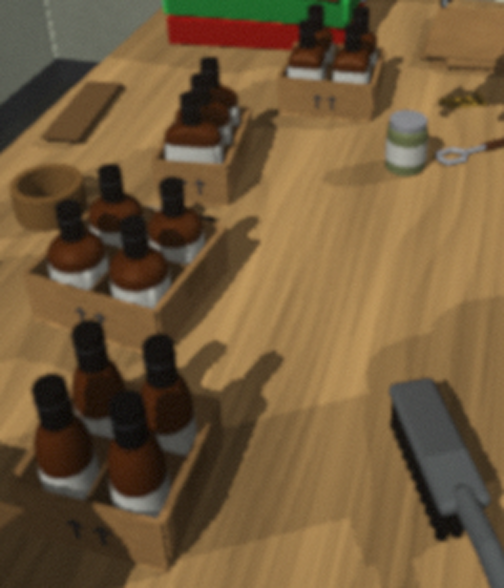

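Both closing views show all four cartons full with every bottle upright. In the crop of the scene view, the placed bottles' tops are at about square (74,45), flask (326,122), stout (490,114) and slim (748,73). The jar is still at (268,70).

```bash
python3 -c "
from workcell import order
print(order.job_done())"
```

```text
the job is handed in; nothing more can be done
None
```

All four loose bottles now stand upright in the empty cells of their matching cartons, let go, and I handed the job in at about 27 s of the 131 s allowed. I placed them in the order stout, slim, square, flask, gripping each by the neck.

- **Final check:** the last scene and side pictures, taken with the arm clear, show every cell filled and all four bottles upright. Their necks are level with their neighbours', and the jar is where it stood. I judged "on the carton floor" from those pictures and from the tool heights at release, not from a measured contact.
- **Forces:** the wrist force readings I took stayed at or below about 7 N.
- **Disagreements:** the scene and wrist cameras differed by about 4–7 mm in y. The carton fits were off by a few pixels, most for the slim and flask cartons. Close wrist looks settled these, by about 2–3 mm for the slim and square cells and about 4–7 mm in x for the flask cell. That final flask value agreed with the first scene-only fit.

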